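Put the loose watercolours back into their tins and tray

TASK

Put the paints away: set each of the three loose pans flat into the empty middle bay of the tin of its own colour family (orange with the yellow and red, turquoise with the green and blue, grey with the white and black), lying the same way as its neighbours. Lay both paint tubes flat, side by side along the wooden tray, head to tail (caps at opposite ends). Leave the water pot where it stands.

Things in the scene. Friction and masses are not known exactly. Their poses are not given: they have to be found in the camera images.
- pan_orange: loose pan of orange paint (a warm colour): white block with a paint cake on top, 44 (x) x 30 (y) x 18 mm high, 30 g. Origin: centre of underside; x along the long side, z up. A half turn about z changes nothing. Grip across y with the fingertips 9 to 10 mm above its underside: the bay walls stand 5 mm above the bay floor.
- pan_turquoise: loose pan of turquoise paint (a cool colour): white block with a paint cake on top, 44 (x) x 30 (y) x 18 mm high, 30 g. Origin: centre of underside; x along the long side, z up. A half turn about z changes nothing. Grip across y with the fingertips 9 to 10 mm above its underside: the bay walls stand 5 mm above the bay floor.
- pan_grey: loose pan of mid-grey paint (a neutral): white block with a paint cake on top, 44 (x) x 30 (y) x 18 mm high, 30 g. Origin: centre of underside; x along the long side, z up. A half turn about z changes nothing. Grip across y with the fingertips 9 to 10 mm above its underside: the bay walls stand 5 mm above the bay floor.
- tube_violet: stiff full paint tube lying flat, white, violet band, black cap, 130 mm long, 70 g, a wedge: 26 wide x 26 high at the shoulder, 48 x 3 at the folded end. Origin: underside, on its axis, 12 mm behind the shoulder; x to the cap (cap end +32, folded end -98 mm), z up. Grip across y at the origin, 28 mm wide there, tips 14 mm above its underside: clears walls and the other tube's thin end.
- tube_brown: stiff full paint tube lying flat, white, brown band, black cap, 130 mm long, 70 g, a wedge: 26 wide x 26 high at the shoulder, 48 x 3 at the folded end. Origin: underside, on its axis, 12 mm behind the shoulder; x to the cap (cap end +32, folded end -98 mm), z up. Grip across y at the origin, 28 mm wide there, tips 14 mm above its underside: clears walls and the other tube's thin end.
- tin_warm: fixed tin of the warm colours, white floor, dark walls, 192 (x) x 52 (y) mm, yaw within 0.3. 3 bays along x, pitch 63 mm, inside 60 x 46; end bays hold fixed pans like the loose ones: yellow (-x), red (+x), tops 20 mm above the table. Middle bay empty, centred on the origin. Floor 2, wall tops 7 mm above the table. Origin: centre of underside, on the table. Set pans gripped across the row (y).
- tin_cool: fixed tin of the cool colours, white floor, dark walls, 192 (x) x 52 (y) mm, yaw within 0.3. 3 bays along x, pitch 63 mm, inside 60 x 46; end bays hold fixed pans like the loose ones: green (-x), blue (+x), tops 20 mm above the table. Middle bay empty, centred on the origin. Floor 2, wall tops 7 mm above the table. Origin: centre of underside, on the table. Set pans gripped across the row (y).
- tin_neutral: fixed tin of the neutrals, white floor, dark walls, 192 (x) x 52 (y) mm, yaw within 0.3. 3 bays along x, pitch 63 mm, inside 60 x 46; end bays hold fixed pans like the loose ones: white (-x), black (+x), tops 20 mm above the table. Middle bay empty, centred on the origin. Floor 2, wall tops 7 mm above the table. Origin: centre of underside, on the table. Set pans gripped across the row (y).
- tube_tray: fixed wooden tray, inside 150 (x) x 104 (y) mm, floor 2 and wall tops 8 mm above the table, walls 4 thick, yaw within 0.3. Origin: centre of underside, on the table. Tubes lie along x, either on either side. Best with outer flanks along the long walls: one tube's origin at (+33, +30) mm, its x turned +0.1 rad from the tray's; the other's at (-33, -30), turned pi + 0.1.
- water_pot: frosted water pot with a green collar, 76 mm across, 72 mm high, standing loose left of the work; to be left alone. Origin: centre of its underside.
Not all that is in view belongs to the job. What is shaped like the pan_orange but purple is not meant.

How it is judged:
By the outcome, as a careful person would: the job done as asked, in the order asked, and still so for the second after the job is handed in, with the robot touching nothing.
It also fails if it takes over 128 s, if anything falls off the work surface, if the arm or the gripper's body presses on something with over 40 N, if the wrist force passes 120 N, or if a joint passes its speed limit or range.

ROBOT

A 6-joint arm with a two-finger parallel gripper is mounted at the origin on the work surface. World frame = base frame: x ahead of the robot, y to its left, z up, the work surface at z = 0. Lengths are in m, angles in rad, forces in N, time in s.
With the tool pointing down it reaches from about 0.275 to 1 m from the base axis. Payload 8.4 kg.
Tool frame: the origin (TCP) lies on the centre line of the jaws, within the pads' length; the fingertips stand 17 mm ahead of it and the grasp point (between the pads) lies 2 mm behind it; z points along the fingers, y is the line along which they close (so a half turn about z gives the same grasp; the last joint's range is limited). The gripper opens to 85 mm and grips with 20 to 120 N. Pads are 22 mm wide; open, the fingers measure 114 mm over their backs; the gripper's body (76 mm by 85 mm) begins 54 mm behind the grasp point. The pads swing forward as they close: fully open they stand 13 mm farther back than shut.
Start: joints at [1.343, 0.353, 1.633, -0, 1.155, -0.002], TCP at [0.14, 0.609, 0.248] pointing down, gripper open.
Joint ranges: [-2.63, 2.63], [-0.92, 2.1], [0.06, 2.66], [-1.3, 4.44], [0, 2.69], [-3.02, 3.02]. Speed limits (rad/s): [2.22, 2.22, 2.79, 3.14, 3.14, 3.14].

INTERFACE

Orientations are given as a unit quaternion [w, x, y, z].
In Python, from rig import env gives the robot as it stands. Calls block until the motion is done:
- env.movep(position, orientation): joint-space move of the TCP to a pose.
- env.move_straight(position, vel=0.15, orientation=None, until_force=None): straight line of the TCP; orientation=None keeps the orientation; vel is the mean speed in m/s. With until_force (N) it stops when the force on the tool has changed by that much, and returns True; else False.
- env.move_j(angles): joint-space move.
- env.move_gripper(opening, f_grip=None): finger opening in m; f_grip is the grip in N (None keeps the last); returns when the fingers have stopped.
- env.wait(seconds).
- env.ik(position, orientation): joint angles nearest the present ones, or None.
- env.get_state(): the state.
- env.get_image(name): name is "side" or "top" or "wrist"; returns the picture (480x640x3 uint8, red, green, blue); there is no depth.
- env.calibration(name): a dict with "fov_y" (degrees; the focal length in pixels is half the picture's height over the tangent of half this angle, whatever the lens; pixels are square), "cx", "cy" (the principal point, pixels), "position" and "rotation" of the camera in the world. Camera axes: x right, y down, z forward; pixel columns grow to the right and rows downward; lengths in m; the calibration is good to about 2 mm. A picture is of the moment at which its call begins: read the wrist's pose just before it. calibration takes no time and is no camera call; for the wrist camera it gives the pose at the moment of the call.
A pose or a line that the arm cannot do raises env.MotionError and nothing moves.
- env.job_done(): hands the job in; it is judged then, once.
The state is a dict: "t": time; "joints": joint angles; "joint_velocities": joint speeds; "effort": joint torques, N m; "tcp_pos": TCP position; "eef_rot": TCP orientation; "contact_force": force on the tool from outside, world axes, zero at the start; "wrist_torque": the same for the moment, N m; "width": finger opening in m; "gripper_force": force on a finger pad.
Only numpy, scipy, OpenCV 4.12 (cv2) and the standard library are available. Lean on these libraries where they do the work, as an engineer would, in place of code of your own. Each camera call takes 0.05 s, during which the arm holds its last target. There are 200 camera calls.

## Working session

There is one attempt and no reset: what is moved stays moved. The work goes in short steps, each a Python script; the robot and the scene stay as the last script left them, time stands still between calls to the robot, and variables do not carry over. Pictures are saved under pics/ and viewed, at most 14 in all, crops included, and the job is handed in when it is done.

```bash
ls; mkdir -p pics; python3 - <<'E'
from rig import env
import cv2,numpy as np
for n in("top","side","wrist"):
    c=env.calibration(n);print(n,c)
    cv2.imwrite(f"pics/{n}0.png",env.get_image(n)[:,:,::-1])
s=env.get_state();print(s["t"],s["eef_rot"],s["width"])
E
```

```text
pics
top {'fov_y': 55.16415516669062, 'cx': 320.01076794490893, 'cy': 242.79050080245946, 'position': array([0.46605181, 0.06540499, 0.9780469 ]), 'rotation': array([-0.02239459,  0.7079843 , -0.70577882,  0.01153189])}
side {'fov_y': 56.17300175185582, 'cx': 319.6570852914164, 'cy': 238.1931012998754, 'position': array([ 0.37660012, -0.55682135,  0.61197446]), 'rotation': array([-0.41551134,  0.90389721, -0.08822934,  0.05035613])}
wrist {'fov_y': 59.9488141476853, 'cx': 318.9250123049861, 'cy': 238.43297549226904, 'position': array([0.06530364, 0.62527793, 0.37308027]), 'rotation': array([0.1202274 , 0.77298286, 0.61569282, 0.09468488])}
0.15 [-8.30965220e-05  1.12648179e-01  9.93634776e-01 -5.59700482e-04] 0.08519378976878564
```

View pics/top0.png

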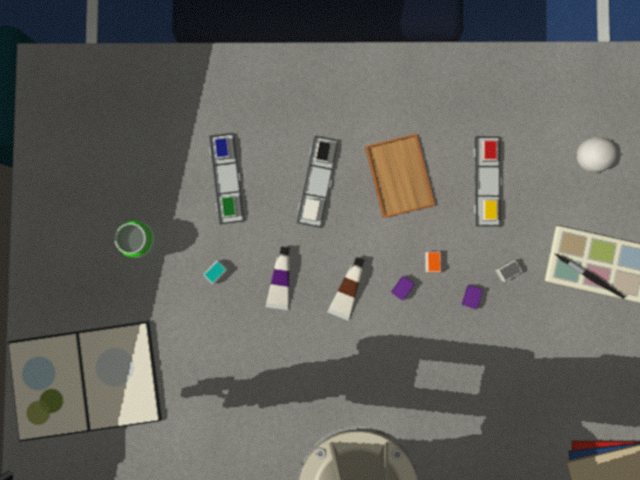

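View pics/side0.png

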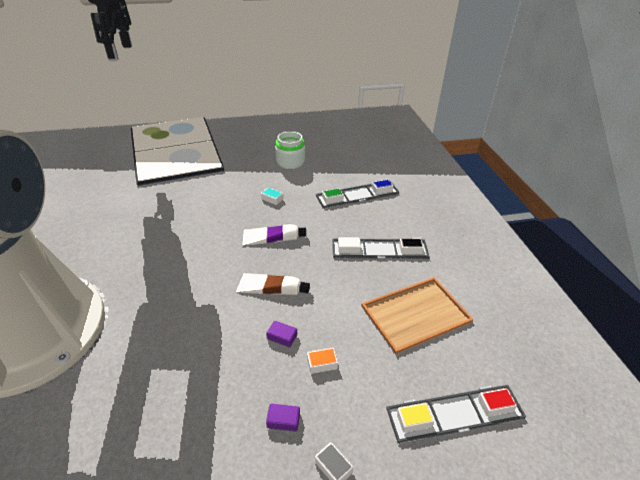

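The top view shows the following (pixel positions in brackets).
- **Tins:** cool (227,178), neutral (318,180), warm (488,180).
- **Tray:** (400,176).
- **Pans:** turquoise (215,272), orange (433,262), grey (510,270).
- **Purple decoy blocks:** (403,288) and (473,297).
- **Tubes:** violet (280,278) and brown (347,288), with caps pointing up (+x).
- **Other:** the pot is at (133,240); a palette, a sketchbook and a ball are clutter.

Next I take wrist views from above.

```bash
cat > h.py <<'E'
from rig import env
import cv2,numpy as np,pickle
from scipy.spatial.transform import Rotation as R
def Q(q): return R.from_quat([q[1],q[2],q[3],q[0]])
def wq(r): x=r.as_quat(); return [x[3],x[0],x[1],x[2]]
def down(yaw): return R.from_euler('z',yaw)*R.from_euler('x',np.pi)   # tool y axis at yaw-90deg
def shot(n):
    c=env.calibration(n); return dict(c=c,im=env.get_image(n))
def ray(c,uv):
    f=240/np.tan(np.radians(c['fov_y']/2)); uv=np.atleast_2d(uv).astype(float)
    d=np.c_[(uv[:,0]-c['cx'])/f,(uv[:,1]-c['cy'])/f,np.ones(len(uv))]
    return c['position'],Q(c['rotation']).apply(d)
def plane(c,uv,z):
    p,d=ray(c,uv); return (p+d*((z-p[2])/d[:,2])[:,None])
def proj(c,P):
    f=240/np.tan(np.radians(c['fov_y']/2)); v=Q(c['rotation']).inv().apply(np.atleast_2d(P)-c['position'])
    return v[:,:2]/v[:,2:]*f+[c['cx'],c['cy']]
def meet(views):  # [(c,uv)] -> least squares point, residual
    A=np.zeros((3,3));b=np.zeros(3);L=[]
    for c,uv in views:
        p,d=ray(c,uv);d=d[0]/np.linalg.norm(d[0]);M=np.eye(3)-np.outer(d,d);A+=M;b+=M@p;L.append((p,M))
    x=np.linalg.solve(A,b); return x,max(np.linalg.norm(M@(x-p)) for p,M in L)
E
python3 - <<'E'
from h import *
s=env.get_state();c=env.calibration('wrist');T=Q(s['eef_rot'])
off=T.inv().apply(c['position']-s['tcp_pos']);rel=T.inv()*Q(c['rotation'])
print(off,rel.as_matrix().round(3).tolist())
V=[]
for y in(.2,.07,-.1,-.22):
    best=None
    for yaw in (0,np.pi/2,-np.pi/2,np.pi):
        r=down(yaw); m=(r*rel).as_matrix()
        if abs(m[1,0])<.9: continue
        cz=.42; aim=np.array([.52,y,0]); cam=aim-m[:,2]/m[2,2]*(0-cz)*-1 if 0 else aim+m[:,2]*(cz/-m[2,2])*-1
        p=cam-r.apply(off); j=env.ik(p,wq(r))
        print(y,yaw,p.round(3),None if j is None else np.round(j,2))
        if j is not None and (best is None or abs(j[5])<best[0]): best=(abs(j[5]),p,r)
    if best:
        env.movep(best[1],wq(best[2])); env.wait(.2); V.append(shot('wrist')); cv2.imwrite(f"pics/w{len(V)}.png",V[-1]['im'][:,:,::-1])
V+=[shot('top'),shot('side')];pickle.dump(V,open('v.pkl','wb'));print(env.get_state()['t'])
if len(V)>3:
    cv2.imwrite('pics/w14.png',cv2.resize(np.vstack([V[0]['im'],V[3]['im']])[:,:,::-1],(448,600)) if 0 else cv2.resize(np.hstack([V[0]['im'],V[-3]['im']])[:,:,::-1],(800,300)))
E
```

```text
[ 0.07633772 -0.00071285 -0.12546692] [[-0.0, -0.953, -0.302], [1.0, 0.0, -0.0], [0.0, -0.302, 0.953]]
0.2 0 [0.577 0.199 0.295] [ 0.33  0.29  1.62 -0.    1.24  1.9 ]
0.2 3.141592653589793 [0.463 0.201 0.295] [ 0.41  0.12  1.83  0.    1.19 -1.16]
0.07 0 [0.577 0.069 0.295] [ 0.12  0.24  1.68 -0.    1.22  1.69]
0.07 3.141592653589793 [0.463 0.071 0.295] [ 0.15  0.06  1.9   0.    1.18 -1.42]
-0.1 0 [ 0.577 -0.101  0.295] [-0.18  0.25  1.67 -0.    1.22  1.4 ]
-0.1 3.141592653589793 [ 0.463 -0.099  0.295] [-0.21  0.07  1.89  0.    1.18 -1.78]
-0.22 0 [ 0.577 -0.221  0.295] [-0.37  0.3   1.6  -0.    1.24  1.2 ]
-0.22 3.141592653589793 [ 0.463 -0.219  0.295] [-0.44  0.13  1.82  0.    1.19 -2.02]
6.6667
```

View pics/w1.png

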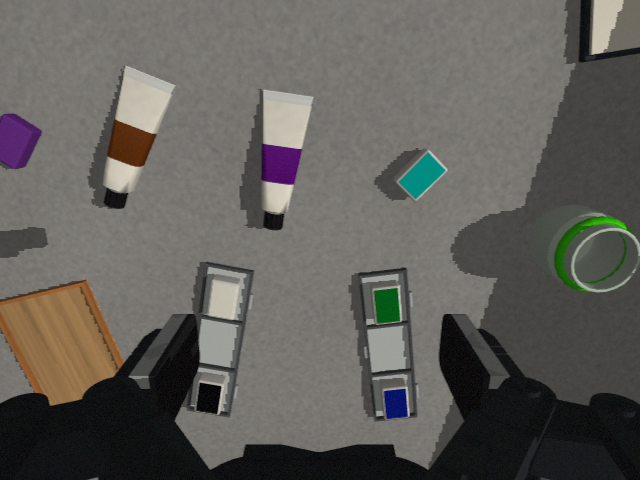

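View pics/w4.png

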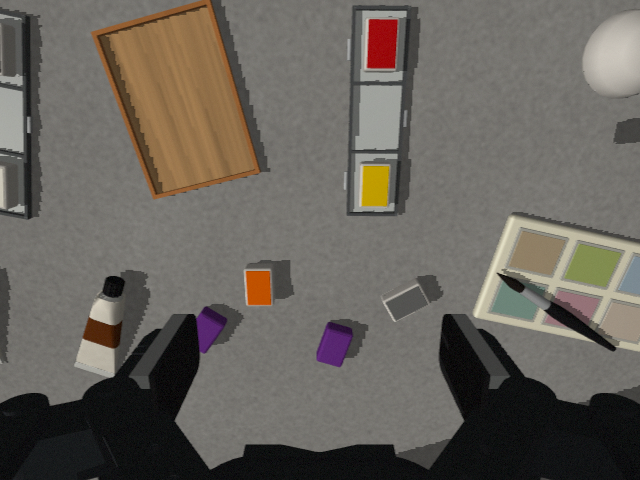

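w1 (seen from the far side) shows:
- turquoise pan (422,175), violet tube (282,160), brown tube (133,140);
- cool tin with green (386,306) and blue (396,403) pans, middle bay (388,350);
- neutral tin with white (224,297) and black (210,397) pans, middle bay (218,344).

w4 shows:
- orange pan (259,287), grey pan (406,302);
- purple blocks at (210,330) and (335,344);
- warm tin with red (381,44) and yellow (375,186) pans, middle bay (378,117), and the tray (177,100).

The purple blocks are the only things that could be mistaken for the loose pans. The caked pans with white rims are the right ones.

```bash
cat > meas.py <<'E'
from h import *
V=pickle.load(open('v.pkl','rb'))
def fill(im,uv,tol=14):
    m=np.zeros((482,642),np.uint8); b=cv2.GaussianBlur(im,(3,3),0)
    cv2.floodFill(b,m,(int(round(uv[0])),int(round(uv[1]))),0,(tol,)*3,(tol,)*3,4|(255<<8)|cv2.FLOODFILL_MASK_ONLY|cv2.FLOODFILL_FIXED_RANGE)
    return m[1:-1,1:-1]
def cen(m):
    M=cv2.moments(m,True); return np.array([M['m10'],M['m01']])/M['m00'],M['m00']
def rect(c,m,z):   # min area rectangle of the mask on plane z -> centre,size,yaw of long side
    k=max(cv2.findContours(m,cv2.RETR_EXTERNAL,cv2.CHAIN_APPROX_NONE)[0],key=cv2.contourArea)[:,0]
    P=plane(c,k,z)[:,:2]; B=cv2.boxPoints(cv2.minAreaRect((P*1000).astype(np.float32)))
    e=[B[1]-B[0],B[2]-B[1]]; e.sort(key=np.linalg.norm)
    return B.mean(0),[np.linalg.norm(x).round(1) for x in e],np.arctan2(e[1][1],e[1][0])%np.pi
if __name__=='__main__':
    S={'turq':(0,422,175,.018),'orange':(3,259,287,.018),'grey':(3,406,302,.018),'green':(0,386,306,.02),'blue':(0,396,403,.02),
     'midC':(0,388,350,.002),'white':(0,224,297,.02),'black':(0,210,397,.02),'midN':(0,218,344,.002),'red':(3,381,44,.02),'yellow':(3,375,186,.02),'midW':(3,378,117,.002)}
    for n,(i,u,v,z) in S.items():
        m=fill(V[i]['im'],(u,v)); uv,a=cen(m); P=plane(V[i]['c'],uv,z)[0]; r=rect(V[i]['c'],m,z)
        print(n,'plane',(P*1000).round(1),'rect',r[0].round(1),r[1],round(r[2],3))
        hs=[(V[i]['c'],uv)]
        for j in range(6):
            if j==i: continue
            q=proj(V[j]['c'],P)[0]
            if not(5<q[0]<635 and 5<q[1]<475) : continue
            if j<4 and q[1]>300 and not(200<q[0]<440): continue
            mj=fill(V[j]['im'],q); u2,a2=cen(mj); ex=a*(V[i]['c']['position'][2]/V[j]['c']['position'][2])**2
            ok=a2<2*ex and np.linalg.norm(u2-q)<8
            rj=rect(V[j]['c'],mj,z)
            print('   v',j,ok,int(a2),rj[0].round(1),rj[1],round(rj[2],3))
            if ok: hs.append((V[j]['c'],u2))
        if len(hs)>1:
            x,e=meet(hs); print('   tri',len(hs),(x*1000).round(1),'res',round(e*1000,1))
E
python3 meas.py
```

```text
turq plane [449.8 299.7  18. ] rect [450.1 299.8] [np.float32(22.0), np.float32(36.2)] 2.391
   v 1 True 884 [450.1 299.3] [np.float32(22.4), np.float32(36.8)] 2.384
   v 4 True 128 [450.3 300.9] [np.float32(16.4), np.float32(31.0)] 2.363
   v 5 True 54 [451.5 300.5] [np.float32(15.1), np.float32(31.5)] 2.397
   tri 4 [450.4 300.3  17.9] res 1.0
orange plane [ 473.7 -157.2   18. ] rect [ 473.4 -157.2] [np.float32(22.3), np.float32(35.7)] 0.007
   v 1 True 846 [ 473.  -157.1] [np.float32(22.4), np.float32(36.2)] 0.009
   v 2 True 680 [ 473.4 -157. ] [np.float32(22.3), np.float32(35.6)] 0.0
   v 4 True 135 [ 473.8 -157.1] [np.float32(16.6), np.float32(31.3)] 3.134
   v 5 True 254 [ 473.5 -156.9] [np.float32(20.3), np.float32(35.2)] 0.005
   tri 5 [ 473.4 -157.    17.6] res 0.7
grey plane [ 455.9 -314.7   18. ] rect [ 455.6 -314.6] [np.float32(23.2), np.float32(37.4)] 2.087
   v 4 True 243 [ 458.5 -322.7] [np.float32(31.3), np.float32(50.6)] 2.071
   v 5 True 502 [ 455.6 -314.3] [np.float32(22.4), np.float32(36.4)] 2.091
   tri 3 [ 457.2 -316.5   22.4] res 3.3
green plane [587.6 272.4  
[... 2465 characters left out ...]
. ] rect [ 582.2 -275.1] [np.float32(22.5), np.float32(36.3)] 3.137
   v 2 True 883 [ 582.  -275.1] [np.float32(22.5), np.float32(36.2)] 3.139
   v 4 True 120 [ 583.5 -274.8] [np.float32(14.5), np.float32(29.5)] 3.128
   v 5 True 377 [ 582.2 -274.9] [np.float32(21.8), np.float32(35.6)] 3.134
   tri 4 [ 582.6 -275.    19.9] res 0.9
midW plane [ 645.8 -278.5    2. ] rect [ 645.1 -277.5] [np.float32(40.5), np.float32(57.8)] 3.133
   v 2 True 2462 [ 645.  -277.4] [np.float32(40.5), np.float32(57.7)] 3.136
   v 4 False 1965 [ 636.3 -348.3] [np.float32(125.9), np.float32(170.2)] 1.868
   v 5 True 895 [ 646.  -276.3] [np.float32(37.7), np.float32(55.3)] 3.119
   tri 3 [ 645.6 -278.1    2.8] res 0.6
```

Two-view heights match the text: loose pan cakes about 18 mm, tin pans about 20 mm, bay floors 2–4 mm. The outlier is grey, because the top view leaked there; w4 and side agree within 0.5 mm at 18 mm. Now a close crop to check the choice, plus the tubes and tray.

```bash
python3 - <<'E'
from meas import *
a=V[3]['im'][240:370,180:450]; b=V[0]['im'][100:230,320:590]
cv2.imwrite('pics/crop.png',cv2.resize(np.vstack([a,b]),None,fx=2,fy=2,interpolation=cv2.INTER_CUBIC)[:,:,::-1])
# tray: rim corners at 8 mm
for i in(2,3):
    im=V[i]['im'];hsv=cv2.cvtColor(im,cv2.COLOR_RGB2HSV)
    m=cv2.inRange(hsv,(6,90,60),(22,255,255)); n,l,s,c=cv2.connectedComponentsWithStats(m)
    k=1+s[1:,4].argmax(); r=rect(V[i]['c'],(l==k).astype(np.uint8)*255,.008); print('tray',i,r)
# tubes
T={'violet':[(262,165),(.5,.09)],'brown':0}
for n,lo,hi,(u,v) in(('violet',(130,120,40),(150,255,255),(282,163)),('brown',(4,90,30),(18,255,160),(132,143))):
    P0=plane(V[0]['c'],(u,v),.012)[0]
    for i in(0,1,2,4,5):
        c,im=V[i]['c'],V[i]['im'];q=proj(c,P0)[0]
        if not(20<q[0]<620 and 20<q[1]<460):continue
        hsv=cv2.cvtColor(im,cv2.COLOR_RGB2HSV); g=im.max(2)
        R_=np.zeros((480,640),np.uint8); k=.10*416/ (c['position'][2]); cv2.circle(R_,tuple(int(x) for x in q),int(k),255,-1)
        white=cv2.inRange(hsv,(0,0,150),(180,70,255))&R_; band=cv2.inRange(hsv,lo,hi)&R_; cap=((g<45)*255).astype(np.uint8)&R_
        def comp(m,near=None,minA=8):
            N,l,s,ce=cv2.connectedComponentsWithStats(m,connectivity=4); ks=[x for x in range(1,N) if s[x,4]>=minA]
            return [(s[x,4],ce[x],(l==x).astype(np.uint8)*255) for x in sorted(ks,key=lambda x:-s[x,4])]
        bb=comp(band); 
        if not bb: continue
        B=min(bb[:2],key=lambda t:np.linalg.norm(t[1]-q)); w=[t for t in comp(white) if np.linalg.norm(t[1]-B[1])<k]; cp=[t for t in comp(cap) if np.linalg.norm(t[1]-B[1])<k]
        if not w or not cp: print(n,i,'-');continue
        W=w[0];C=max(cp,key=lambda t:t[0])
        # fold end: contour points of rear white part within 4mm of far end on plane .002
        kk=max(cv2.findContours(W[2],0,1)[0],key=cv2.contourArea)[:,0]; X=plane(c,kk,.002)[:,:2]
        Cp=plane(c,C[1],.013)[0,:2]; d=Cp-X.mean(0); d/=np.linalg.norm(d)
        for _ in range(2):
            t=(X-Cp)@d; E=X[t<t.min()+.012]; s=(E-Cp)@np.array([-d[1],d[0]])
            F=Cp+d*np.percentile(t,1)+np.array([-d[1],d[0]])*(s.min()+s.max())/2
            d=Cp-F; Lc=np.linalg.norm(d); d/=Lc
        Bp=plane(c,B[1],.013)[0,:2]
        print(n,i,'cap',(Cp*1e3).round(1),int(C[0]),'fold',(F*1e3).round(1),'w',round((s.max()-s.min())*1e3,1),'len',round(Lc*1e3,1),'yaw',round(np.arctan2(d[1],d[0]),3),'origin',((F+.098*d)*1e3).round(1),'band off',round(float((Bp-F)@[-d[1],d[0]])*1e3,1),len(w))
E
```

```text
tray 2 (array([656.10046, -88.79288], dtype=float32), [np.float32(112.4), np.float32(158.2)], np.float32(0.24380797))
tray 3 (array([656.2695 , -89.26909], dtype=float32), [np.float32(113.3), np.float32(158.1)], np.float32(0.24340928))
violet 0 cap [496.9 153.7] 289 fold [374. 171.] w 47.7 len 124.1 yaw -0.14 origin [471.  157.3] band off 0.1 2
violet 1 cap [496.6 153.7] 293 fold [373.9 171.3] w 46.7 len 123.9 yaw -0.143 origin [470.9 157.4] band off -0.6 2
violet 2 cap [346.6 149.3] 2537 fold [418.2 185.7] w 22.5 len 80.3 yaw -2.672 origin [330.9 141.3] band off 31.1 2
violet 4 cap [496.3 154.4] 43 fold [373.6 173.1] w 46.3 len 124.1 yaw -0.151 origin [470.5 158.3] band off 0.7 2
violet 5 cap [472.4  -0.8] 70 fold [401.7 422.4] w 45.6 len 429.0 yaw -1.405 origin [417.9 325.7] band off -7.1 1
brown 0 cap [474.6  -3.1] 327 fold [358.1  41.9] w 47.2 len 124.8 yaw -0.369 origin [449.5   6.6] band off 1.2 2
brown 1 cap [473.9  -2.7] 311 fold [358.2  42.4] w 47.6 len 124.2 yaw -0.371 origin [449.6   6.8] band off 0.1 2
brown 2 cap [368.6  72. ] 4288 fold [374.2  11.6] w 43.3 len 60.7 yaw 1.664 origin [365.1 109.2] band off -43.0 2
brown 4 cap [473.3  -1.8] 42 fold [357.9  44.1] w 47.3 len 124.2 yaw -0.378 origin [449.    7.9] band off 0.9 2
brown 5 cap [472.6  -1.9] 78 fold [367.9 214. ] w 98.9 len 240.0 yaw -1.119 origin [410.7 125.9] band off -41.7 1
```

View pics/crop.png

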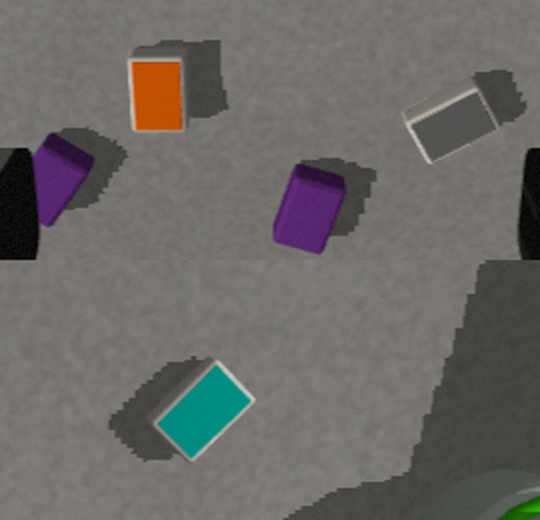

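The crop confirms it: orange (156,95), grey (450,125) and turquoise (205,410) are white blocks with cakes, and the purple blocks (60,180) and (310,210) are plain. The tray size (158 x 112 mm) and tube sizes (fold width about 47 mm, length 124 mm to mid-cap) fit. First pick: orange.

```bash
cat > act.py <<'E'
from h import *
def best(p,yaw,half=True):
    j0=np.array(env.get_state()['joints']);o=[]
    for y in((yaw,yaw+np.pi) if half else (yaw,)):
        q=wq(down(y));j=env.ik(p,q)
        if j is not None:o.append((abs(j[5]),q))
    return min(o,key=lambda t:t[0])[1]
def pick(x,y,yaw,ztip,opening,f=35,up=.11):
    env.move_gripper(opening); q=best([x,y,.04],yaw)
    env.movep([x,y,up],q); env.move_straight([x,y,ztip+.017],vel=.1)
    F0=env.get_state()['contact_force']; env.move_gripper(0.0,f); s=env.get_state()
    print('grip width',round(s['width']*1e3,1),'F',np.round(s['contact_force']-F0,1),round(float(np.max(s['gripper_force'])),1))
    env.move_straight([x,y,up],vel=.15); print('lifted',round(env.get_state()['width']*1e3,1)); return q
def place(x,y,yaw,ztcp,opening,half=True,up=.11):
    q=best([x,y,.04],yaw,half); env.movep([x,y,up],q); env.move_straight([x,y,.045],vel=.15)
    hit=env.move_straight([x,y,ztcp],vel=.03,until_force=4); s=env.get_state(); print('place z',round(s['tcp_pos'][2]*1e3,1),hit)
    env.move_gripper(opening); env.move_straight([x,y,up],vel=.15); print('t',round(env.get_state()['t'],1))
E
python3 - <<'E'
from act import *
pick(.4734,-.157,.005,.0093,.055); place(.6453,-.2755,-.004,.0093+.017+.0022,.042)
E
```

```text
grip width 28.7 F [-1.1  1.4  5. ] 34.5
lifted 28.9
place z 29.1 True
t 12.9
```

```bash
python3 - <<'E'
from act import *
import meas
def chk(n,P,z=.02):
    for v in('side','top'):
        s=shot(v);q=proj(s['c'],[*P,z])[0];m=meas.fill(s['im'],q);r=meas.rect(s['c'],m,z);print(n,v,r)
chk('orange',(.6453,-.2755))
pick(.4501,.3,2.388,.0093,.055); place(.6503,.2806,.131,.0093+.017+.0022,.042)
pick(.4557,-.3145,2.089,.0093,.055)
chk('turq',(.6503,.2806))
place(.6437,.0859,-.195,.0093+.017+.0022,.042)
s=shot('top');cv2.imwrite('pics/t2.png',cv2.resize(s['im'][110:340,180:540],None,fx=2,fy=2)[:,:,::-1])
env.move_gripper(.06)
chk('grey',(.6437,.0859))
E
```

```text
orange side (array([ 644.394  , -276.20557], dtype=float32), [np.float32(21.4), np.float32(35.2)], np.float32(3.128476))
orange top (array([ 641.1186, -276.6577], dtype=float32), [np.float32(16.6), np.float32(23.2)], np.float32(3.1277301))
grip width 28.9 F [-0.7 -0.3  5.7] 34.8
lifted 28.7
place z 29.2 True
t 20.6
grip width 28.9 F [-0.9  0.3  6.8] 34.9
lifted 28.7
turq side (array([807.6266 , 987.66864], dtype=float32), [np.float32(1465.3), np.float32(2101.4)], np.float32(1.4470161))
turq top (array([650.811  , 280.37244], dtype=float32), [np.float32(16.8), np.float32(30.7)], np.float32(0.13653152))
place z 29.2 True
t 29.0
grey side (array([643.30096,  86.12457], dtype=float32), [np.float32(18.4), np.float32(34.5)], np.float32(2.958924))
grey top (array([646.37195 ,  70.301216], dtype=float32), [np.float32(4.8), np.float32(50.4)], np.float32(1.6628278))
```

View pics/t2.png

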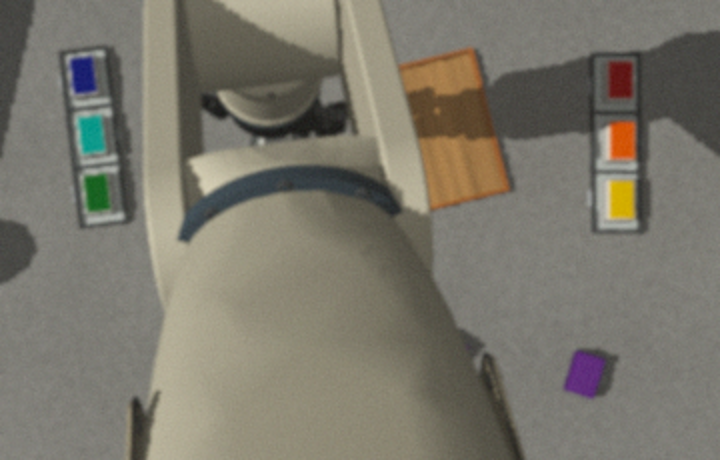

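The three pans sit in their bays, aligned with their neighbours: turquoise at (90,135) between blue and green, orange at (622,140) between red and yellow. Grey is hidden by the arm here, but the side view puts it at (643,86) mm. Now the tubes: brown with its cap towards tray +x, violet turned round.

```bash
cat > tubes.py <<'E'
from act import *
C=np.array([.6562,-.089]);t=.2436
def tgt(s):
    v=np.array([.033,.030])*s; return C+R.from_euler('z',t).as_matrix()[:2,:2]@v, t+.1+(np.pi if s<0 else 0)
def tube(x,y,yaw,s,z=.014):
    P,ty=tgt(s); o=[]
    for k in(0,np.pi):
        a=env.ik([x,y,.05],wq(down(yaw+k)));b=env.ik([*P,.05],wq(down(ty+k)))
        if a is not None and b is not None:o.append((max(abs(a[5]),abs(b[5])),k))
    k=min(o)[1];print('target',P.round(4),round(ty,3),'k',k,o)
    q=wq(down(yaw+k));env.move_gripper(.055);env.movep([x,y,.12],q);env.move_straight([x,y,z+.017],vel=.1)
    env.move_gripper(0,60);print('w',env.get_state()['width'])
    env.move_straight([x,y,.13],vel=.15);print('lift w',env.get_state()['width'])
    env.movep([*P,.13],wq(down(ty+k)));env.move_straight([*P,.05],vel=.15)
    hit=env.move_straight([*P,z+.017+.0022],vel=.03,until_force=5);print('z',env.get_state()['tcp_pos'],hit)
    env.move_gripper(.045);env.move_straight([*P,.13],vel=.15);print('t',env.get_state()['t'])
E
python3 - <<'E'
from tubes import *
tube(.4495,.0069,-.371,1)
s=shot('side');cv2.imwrite('pics/s3.png',s['im'][:,:,::-1])
E
```

```text
target [ 0.681  -0.0519] 0.344 k 0 [(np.float64(1.9538088563365914), 0), (np.float64(1.992696421003883), 3.141592653589793)]
w 0.026037501649053472
lift w 0.025969973403747727
z [ 0.68084996 -0.05195909  0.03404417] True
t 37.8917
```

View pics/s3.png

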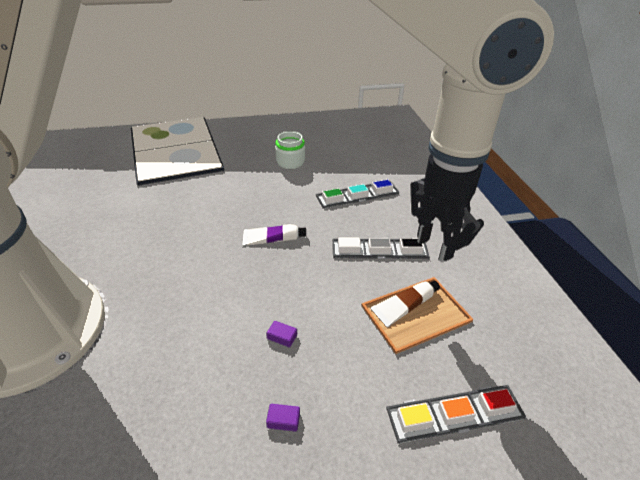

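The side view shows the grey pan in the neutral tin at (380,245), orange at (457,408), turquoise at (358,190), and the brown tube lying in the tray along its left wall at (405,303). Violet is next.

```bash
python3 - <<'E'
from tubes import *
tube(.471,.1575,-.143,-1)
env.movep([.45,-.06,.3],wq(down(np.pi))); env.wait(.3)
w=shot('wrist');cv2.imwrite('pics/w5.png',w['im'][:,:,::-1])
s=shot('side');cv2.imwrite('pics/s4.png',s['im'][230:450,300:560,::-1].repeat(2,0).repeat(2,1));print(env.get_state()['t'])
E
```

```text
target [ 0.6314 -0.1261] 3.485 k 3.141592653589793 [(np.float64(2.1138044055633953), 0), (np.float64(1.1081109885680633), 3.141592653589793)]
w 0.02585522981356907
lift w 0.025834342622327824
z [ 0.63125213 -0.12606848  0.03402678] True
t 46.5667
49.2917
```

View pics/w5.png

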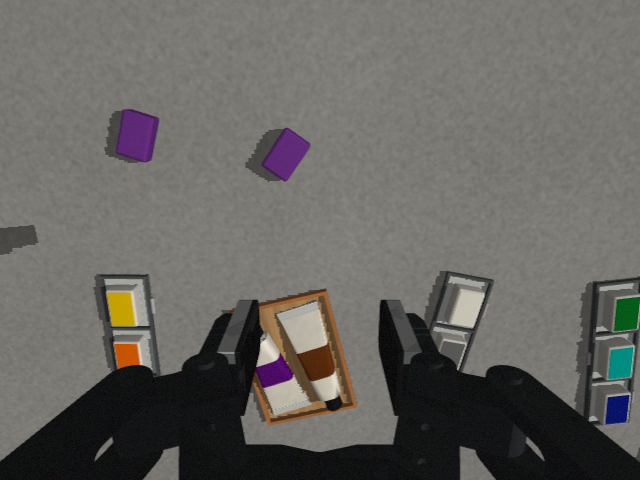

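View pics/s4.png

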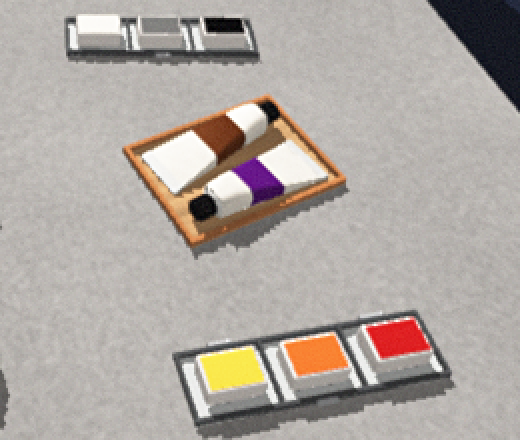

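Both tubes lie flat in the tray, head to tail: violet's cap at (203,207), brown's cap at (270,112) in the side crop. The orange and grey pans are in line with their neighbours there, and turquoise likewise in the wrist view. Handing in.

```bash
python3 -c "
from rig import env
print(env.job_done())"
```

```text
the job is handed in; nothing more can be done
None
```

The job is handed in at about 49 s: all three pans are in the middle bays of their own tins, both tubes lie flat head to tail in the tray, and the water pot was left alone.

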